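# Close the filler cap and start the pump at its guarded switch

## Robot

A 6-joint arm with a two-finger parallel gripper is mounted at the origin on a cart in front of the work surface, level with it; the furniture and walls round the work are solid. World frame = base frame: x ahead of the robot, y to its left, z up, the work surface at z = 0. Lengths are in mm, angles in rad, forces in N, time in s.
With the tool pointing down it reaches from about 300 to 850 mm from the base axis. Payload 4.2 kg.
Tool frame: the origin (TCP) lies between the finger pads, 19 mm behind the fingertips; this is the grasp point; z points along the fingers, y is the line along which they close (so a half turn about z gives the same grasp; the last joint's range is limited). The gripper opens to 91 mm and grips with 3 to 60 N. Pads are 32 mm wide; open, the fingers measure 118 mm over their backs; the gripper's body (76 mm by 178 mm) begins 60 mm behind the grasp point.
Start: joints at [-1.226, 0.32, 1.565, -0, 1.257, -0.02], TCP at [205.142, -537.176, 232.776] pointing down, gripper open.
Joint ranges: [-3.11, 3.11], [-0.84, 2.01], [0.21, 2.61], [-1.34, 4.49], [0.05, 2.63], [-2.56, 2.56]. Speed limits (rad/s): [2.57, 2.57, 3.14, 3.14, 3.14, 3.14].

## Interface

Orientations are given as a 3x3 rotation matrix whose columns are the frame's x, y, z axes.
In Python, from station import bot gives the robot as it stands.
- The arm moves only by the shell command python3 -m pendant 'ROWS' [FORCE]. ROWS is text: rows parted by semicolons, each of 5 numbers parted by spaces: the shift along the world's x, y, z each as a share of 25 mm, from -1 to 1, then the turn about the world's z as a share of 0.5 rad, from -1 to 1, then the finger opening in mm, from 0 to 91.2. In form: x y z yaw grip; .... A call has exactly 8 rows; each row shifts and turns the commanded pose from where the row before left it; what a row does not reach is not made up. A row lasts 1/10 s, in which the tool goes at most 50 mm and 8.59 degrees, less where a joint would pass 70% of its speed; a pose out of reach is approached as far as the arm can. A call with a number of a shift or a turn outside -1 to 1 is refused whole. A call with a gripper value outside its range is refused whole. The fingers move at their own pace and stop on an object; FORCE is the grip in N (left out, the last holds). Time passes only in rows, so rows that do not move let the fingers close, or fill a call up. It gives the time, the measured TCP pose, the force, the opening and the grip force at its end, in the units of the state.
- bot.get_state(): the state, without advancing time (a new reading comes with each control period).
- bot.capture(name): name is "side" or "top" or "wrist"; returns (picture, depth): 384x512x3 uint8, red, green, blue; 384x512 float32, mm along the optical axis (not along the pixel's ray), 0 where there is no reading.
- bot.camera_params(name): a dict with "K" (3x3 intrinsics, pixels), "cam_to_world" (4x4, takes a point from camera to world coordinates). Camera axes: x right, y down, z forward; pixel columns grow to the right and rows downward; lengths in mm; the calibration is good to about 2 mm. The wrist camera is an equidistant fisheye: a pixel r from the principal point sees the ray r / f radians off the axis. A picture is of the moment at which its call begins: read the wrist's pose just before it. camera_params takes no time and is no camera call; for the wrist camera it gives the pose at the moment of the call.
- bot.sign_off(): hands the job in; it is judged then, once.
The state is a dict: "clock": time; "joints": joint angles; "joint_velocities": joint speeds; "joint_torque": joint torques, N m; "tcp_pos": TCP position; "tool_rot": TCP orientation; "wrist_force": force on the tool from outside, world axes, zero at the start; "wrist_torque": the same for the moment, N m; "gripper_width": finger opening in mm; "finger_force": force on a finger pad.
Only numpy, scipy, OpenCV 4.12 (cv2) and the standard library are available. Lean on these libraries where they do the work, as an engineer would, in place of code of your own. Each camera call takes 0.05 s, during which the arm holds its last target. There are 200 camera calls.

## Task

Twist the red-handled filler cap clockwise in its bayonet neck until its ramps cam it hand-tight, about 1 newton metre, without forcing it further, and let go. Then lift the yellow guard of the grey switch box fully open, flip the toggle from the red mark over to the green mark, and lower the guard closed again without letting it drop. Leave the torch and the pipe coupling where they are.

Things in the scene. Friction and masses are not known exactly. Their poses are not given: they have to be found in the camera images.
- reservoir: Blue hydraulic oil tank, 112 x 112 x 45 mm, fixed to the bench; origin at the centre of its underside, z up. On its top a round steel bayonet neck, 104 mm outside, 19 mm high, centred on the origin's axis.
- cap: Filler cap, about 250 g, loose in the neck; origin at the centre of its underside, z up. Black disc 74 mm across with a red upright grip bar, 80 mm long along the cap's own x, 14 mm wide, 29 to 63 mm above the origin. Two bayonet ears stick out along +x and -x below the disc. At the start cap x is parallel to reservoir x within 0.1 rad; clockwise from above (falling yaw) tightens.
- cap_grip (a point): Inside the red grip bar, on the cap's axis, 52 mm above the cap's origin: TCP place for a grip from above across the 14 mm. Turning is free at first; then ramps press the cap on a seal of unknown wear: they bite after 0.15 to 0.8 rad of turn, then torque climbs by about 1 Nm per 0.1 rad. Tight from 0.7 to 2 Nm; over 2.5 Nm strains the lugs. Friction keeps it tight when let go.
- switch_box: Grey switch box, 112 (x) x 104 (y) x 60 mm high, fixed to the bench; origin at the centre of its underside, z up, its front facing -x. Its yellow guard covers the whole top.
- guard (a joint): Guard angle, rad: 0 closed, 1.8 open at its stop. The guard is a yellow cover 108 x 100 mm, 54 mm high, 160 g, hinged along the left (+y) edge of the box's top; it opens upward to the left. Past about 1.0 rad it falls open, below that it falls shut.
- guard_hinge (a point): Middle of the guard's hinge axis, 50 mm to the left (+y) of the box's centre and 60 mm above its underside; the hinge axis runs along the box's x.
- guard_handle (a point): Centre of the guard's black grip bar (44 mm long along the box's x, 14 x 14 mm) on a tongue 22 mm wide at the guard's right side; when closed 138 mm right of the hinge axis and 22 mm above it. Pinched by its two ends (fingers closing along the box's x) it pivots between the fingers as the guard swings, so the tool may stay pointing down.
- switch (a joint): Toggle angle in rad: 0 off (leaning to the box's front, -x, towards the red mark), 0.9 on (leaning to +x, towards the green mark). Over-centre: past about 0.45 it falls to the other side.
- switch_tip (a point): Near the tip of the toggle, under the guard: 44 mm from its pivot, which lies 4 mm to the right of the box's centre and 63 mm above its underside. The toggle has a red head 15 mm thick, 46 mm long in all; about 1 to 2 N at the tip moves it. The plate round it (60 mm high) is flat and free.
- torch: Small grey torch lying on the bench, 107 mm; leave alone.
- coupling: Grey steel pipe coupling, 39 x 93 x 34 mm, lying on the bench; leave alone.

How it is judged (in metres and radians):
On the way, in this order (a step that is already met when the one before it is completed fails the run):
1. the filler cap is cammed tight (contact force between cap and reservoir above 12 N and angle between the x axis of cap and the x axis of reservoir, either way round above 0.2 rad and contact force between the fingers and cap below 0.1 N), for 0.2 s.
2. the guard is fully open (value of joint guard above 1.6 rad), for 0.2 s.
3. the toggle is over at the green mark with the guard still open (value of joint switch above 0.8 rad and value of joint guard above 1.2 rad), for 0.2 s.
At the end, for the whole second after the job is handed in: The cap is cammed tight in its neck (lugs press it with at least 12 N, turned at least 0.2 rad), the toggle is on (above 0.8 rad), the guard is closed (below 0.04 rad), nothing moves and all is released (contact force between cap and reservoir above 12 N and angle between the x axis of cap and the x axis of reservoir, either way round above 0.2 rad and value of joint switch above 0.8 rad and value of joint guard below 0.04 rad and linear speed of cap below 0.02 m/s); the robot touches nothing.
It fails at once if the guard is dropped or slammed (closing faster than 3 rad/s) (velocity of joint guard below -3 rad/s).
It fails at once if the torch or coupling is shifted by more than 30 mm (distance of any of torch, coupling from where it was at the start of the episode above 0.03 m).
It fails at once if the cap is strained: its lugs are pressed with over 100 N (contact force between cap and reservoir above 100 N).
It also fails if it takes over 72 s, if anything falls off the work surface, if the arm or the gripper's body presses on something with over 40 N, if the wrist force passes 120 N, or if a joint passes its speed limit or range.

## Working session

There is one attempt and no reset: what is moved stays moved. The work goes in short steps, Python scripts to look and compute and a shell command to move; the robot and the scene stay as the last step left them, time stands still between calls to the robot, and variables do not carry over. Pictures are saved under pics/ and viewed, at most 10 in all, crops included, and the job is handed in when it is done.

```bash
mkdir -p pics; ls
python3 - <<'E'
from station import bot
import cv2,numpy as np
s=bot.get_state();print(s)
ims=[]
for n in ("top","side"):
    p,d=bot.capture(n);np.savez(f"{n}.npz",p=p,d=d,**bot.camera_params(n))
    cv2.imwrite(f"pics/{n}.png",p[:,:,::-1]);print(n,bot.camera_params(n))
E
```

```text
pics
{'clock': 0.0, 'joints': array([-1.22598646e+00,  3.20290963e-01,  1.56571329e+00, -4.29979100e-05,
        1.25738394e+00, -2.00317715e-02]), 'joint_velocities': array([ 0.0001729 ,  0.00230995, -0.00046818,  0.00266296, -0.00206409,
        0.00063999]), 'joint_torque': array([-1.24298440e-03, -4.12459016e+01, -2.31975031e+01,  7.26688164e-02,
        4.58848535e-02, -1.73634344e-04]), 'tcp_pos': array([ 204.9675775 , -536.7058267 ,  231.90749264]), 'tool_rot': array([[ 9.34175531e-01,  3.56813202e-01, -6.45418251e-04],
       [ 3.56813786e-01, -9.34174027e-01,  1.67602269e-03],
       [-4.90594490e-06, -1.79599351e-03, -9.99998387e-01]]), 'wrist_force': array([ 0.08052581, -0.12934225, -0.25615854]), 'wrist_torque': array([-0.03916487,  0.01267443, -0.033109  ]), 'finger_force': 0.0, 'gripper_width': 91.19970601257006}
top {'K': array([[381.77669838,   0.        , 262.94295436],
       [  0.        , 381.77669838, 184.5179898 ],
       [  0.        ,   0.        ,   1.        ]]), 'cam_to_world': array([[ 9.36010170e-03, -9.89920806e-01,  1.41312371e-01,
         4.11362639e+02],
       [-9.99770703e-01, -1.19862946e-02, -1.77445676e-02,
        -1.62151325e+02],
       [ 1.92595284e-02, -1.41113877e-01, -9.89806013e-01,
         9.20056231e+02],
       [ 0.00000000e+00,  0.00000000e+00,  0.00000000e+00,
         1.00000000e+00]])}
side {'K': array([[409.10695156,   0.        , 251.22893168],
       [  0.        , 409.10695156, 186.88094126],
       [  0.        ,   0.        ,   1.        ]]), 'cam_to_world': array([[-9.81164937e-01, -1.21615600e-01,  1.50083351e-01,
         4.38157867e+02],
       [-1.92770397e-01,  5.66366054e-01, -8.01292123e-01,
         4.99398007e+02],
       [ 1.24475071e-02, -8.15131363e-01, -5.79142401e-01,
         5.89332346e+02],
       [ 0.00000000e+00,  0.00000000e+00,  0.00000000e+00,
         1.00000000e+00]])}
```

View pics/top.png

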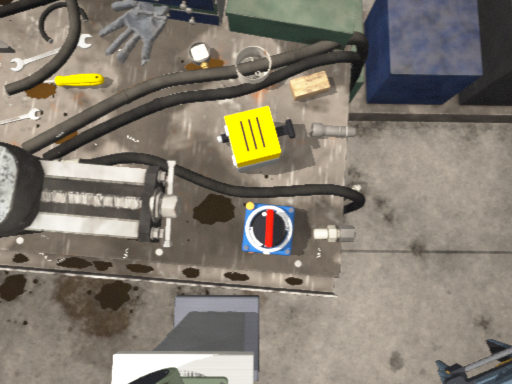

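View pics/side.png

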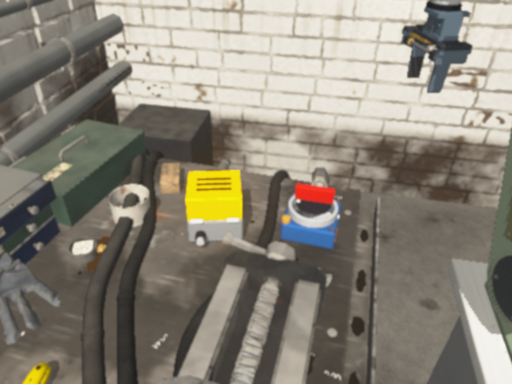

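Top view: yellow guard at about (252,136) with its black handle at (287,129), torch at (332,131), red bar at (269,229) in its neck, coupling at (335,234). The side view shows guard (215,195) and cap bar (315,193) both unobstructed.

```bash
cat > h.py <<'E'
import numpy as np,cv2
def cloud(p,d,K,T):
    v,u=np.mgrid[:d.shape[0],:d.shape[1]]
    c=np.stack([(u-K[0,2])/K[0,0]*d,(v-K[1,2])/K[1,1]*d,d,np.ones_like(d)],-1)
    return (c@T.T)[...,:3]
def hsv(p): return cv2.cvtColor(p,cv2.COLOR_RGB2HSV)
def masks(p):
    h=hsv(p).astype(int);H,S,V=h[...,0],h[...,1],h[...,2]
    return dict(red=((H<6)|(H>174))&(S>170)&(V>90),yellow=(H>25)&(H<34)&(S>180)&(V>110),blue=(H>98)&(H<118)&(S>150)&(V>70))
def biggest(m):
    n,l,s,c=cv2.connectedComponentsWithStats(m.astype(np.uint8));return l==1+np.argmax(s[1:,4])
def rect(xy):
    (c,s,a)=cv2.minAreaRect(xy.astype(np.float32));return np.round(c,1),np.round(s,1),round(a,1)
E
python3 - <<'E'
from h import *
for n in("top","side"):
    z=np.load(n+".npz");P=cloud(z['p'],z['d'],z['K'],z['cam_to_world'])
    for k,m in masks(z['p']).items():
        m=biggest(m);m&=z['d']>0;X=P[m];zt=np.percentile(X[:,2],90)
        T=X[abs(X[:,2]-zt)<6];print(n,k,m.sum(),'z pct',np.percentile(X[:,2],[5,50,90,98]).round(1),'toprect',rect(T[:,:2]),len(T))
z=np.load("top.npz");P=cloud(z['p'],z['d'],z['K'],z['cam_to_world'])
# heights map of regions
for nm,(r0,r1,c0,c1) in dict(handle=(115,145,278,300),torch=(118,145,305,360),coup=(222,246,308,360),neck=(200,258,240,300)).items():
    X=P[r0:r1,c0:c1].reshape(-1,3);X=X[X[:,2]>15]; print(nm,X.min(0).round(),X.max(0).round(),np.median(X,0).round())
X=P[115:145,278:300].reshape(-1,3);X=X[(X[:,2]>70)];print(rect(X[:,:2]),np.percentile(X[:,2],[10,50,90]))
X=P[200:258,240:300].reshape(-1,3);X=X[(X[:,2]>57)&(X[:,2]<68)];print('neckring',cv2.minEnclosingCircle(X[:,:2].astype(np.float32)),len(X),np.median(X[:,2]))
E
```

```text
top red 274 z pct [ 77.8 110.5 112.6 113.9] toprect (array([ 434.8, -189.7]), array([13.9, 75.9]), 87.5) 237
top yellow 1992 z pct [112.1 114.7 116.6 117.5] toprect (array([ 637.3, -151.7]), array([108. ,  98.9]), 15.1) 1945
top blue 99 z pct [42.6 45.3 47.6 48.5] toprect (array([ 395.7, -145.2]), array([59.3, 26.8]), 41.4) 99
side red 592 z pct [ 79.7  98.9 111.6 112.7] toprect (array([ 435.6, -188. ]), array([13.3, 77.5]), 88.1) 195
side yellow 2215 z pct [ 71.8 114.2 116.2 117. ] toprect (array([ 637.2, -150.8]), array([107. , 102.7]), 14.9) 1251
side blue 798 z pct [ 9.2 28.  43.8 46.1] toprect (array([ 440.7, -139.2]), array([ 14.6, 104.4]), 85.3) 217
handle [ 411. -246.   77.] [ 680. -162.  920.] [ 655. -230.   87.]
torch [ 411. -400.   15.] [ 693. -162.  920.] [ 672. -342.   26.]
coup [ 408. -391.   15.] [ 446. -162.  920.] [ 427. -347.   30.]
neck [ 376. -248.   37.] [ 494. -131.  920.] [ 433. -188.   64.]
(array([ 543.8, -207.3]), array([ 39.3, 277.1]), 79.2) [84.70787319 87.4303525  90.59717728]
neckring ((445.1068115234375, -183.76333618164062), 62.72949981689453) 632 63.84988690760986
```

Run:
```python
import cv2
p=cv2.imread("pics/top.png")[90:270,200:370];cv2.imwrite("pics/topc.png",cv2.resize(p,None,fx=3.3,fy=3.3,interpolation=2)[:600])
```

```text
(no output)
```

View pics/topc.png

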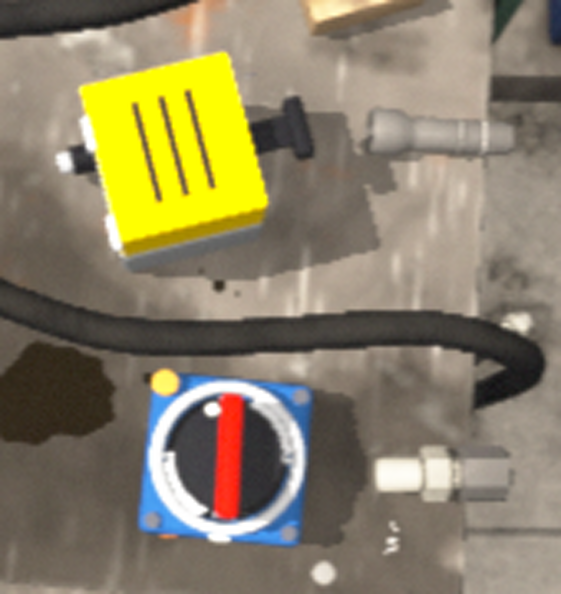

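```bash
python3 -m pendant '.66 1 0 -.06 91;.66 1 0 -.06 80;.66 1 0 -.06 70;.66 1 0 -.06 60;.66 1 0 -.06 60;.66 1 0 -.06 50;.66 1 0 -.06 50;.66 1 0 -.06 50' 20
python3 -m pendant '.653 .986 -.3 -.056 50;.653 .986 -.3 -.056 50;.653 .986 -.3 -.056 50;.653 .986 -.3 -.056 50;.653 .986 -.3 -.056 50;.653 .986 -.3 -.056 50;0 0 0 0 50;0 0 0 0 50'
python3 - <<'E'
from h import *
from station import bot
s=bot.get_state();print(s['joints'],s['tcp_pos'],np.degrees(np.arctan2(s['tool_rot'][1,1],s['tool_rot'][0,1])))
p,d=bot.capture("top")
z=bot.camera_params("top");
cv2.imwrite("pics/t2.png",p[:,:,::-1])
m=biggest(masks(p)['red']);print(m.sum())
E
```

```text
clock: 0.9
tcp_pos: [337.5, -335.9, 232.4]
tool_rot: [[0.992, 0.123, -0.0], [0.123, -0.992, 0.0], [-0.0, -0.001, -1.0]]
wrist_force: [0.6, 0.2, 0.9]
gripper_width: 49.7
finger_force: 0.0
clock: 1.7
tcp_pos: [434.9, -188.9, 187.4]
tool_rot: [[0.999, -0.041, -0.001], [-0.041, -0.999, -0.0], [-0.001, 0.0, -1.0]]
wrist_force: [-0.8, -1.0, 1.0]
gripper_width: 49.9
finger_force: 0.0
[-4.33662091e-01  1.98878068e-01  1.85543389e+00 -5.98334192e-04
  1.08839380e+00  1.17868844e+00] [ 434.93150788 -188.91172943  187.40088629] -92.36495734674449Traceback (most recent call last):
  File "<stdin>", line 7, in <module>
  File "h.py", line 11, in biggest
    n,l,s,c=cv2.connectedComponentsWithStats(m.astype(np.uint8));return l==1+np.argmax(s[1:,4])
                                                                             ~~~~~~~~~^^^^^^^^^
    return _wrapfunc(a, 'argmax', axis=axis, out=out, **kwds)
    return bound(*args, **kwds)
ValueError: attempt to get argmax of an empty sequence
```

```bash
python3 -m pendant '0 0 -.576 0 50;0 0 -.576 0 50;0 0 -.576 0 50;0 0 -.576 0 50;0 0 -.576 0 50;0 0 -.576 0 50;0 0 0 0 50;0 0 0 0 50' 20
python3 -m pendant '0 0 0 0 0;0 0 0 0 0;0 0 0 0 0;0 0 0 0 0;0 0 0 0 0;0 0 0 0 0;0 0 0 0 0;0 0 0 0 0' 60
python3 - <<'E'
from h import *
from station import bot
s=bot.get_state();print(s['joints'],s['tcp_pos'],s['wrist_force'],s['wrist_torque'],np.degrees(np.arctan2(s['tool_rot'][1,1],s['tool_rot'][0,1])))
E
```

```text
clock: 2.55
tcp_pos: [434.9, -190.1, 101.7]
tool_rot: [[0.999, -0.044, 0.0], [-0.044, -0.999, -0.0], [0.0, 0.0, -1.0]]
wrist_force: [0.5, -0.5, 0.6]
gripper_width: 50.2
finger_force: 0.0
clock: 3.35
tcp_pos: [435.2, -189.4, 101.6]
tool_rot: [[0.999, -0.043, 0.0], [-0.043, -0.999, -0.0], [0.0, 0.0, -1.0]]
wrist_force: [-0.9, -1.1, 2.4]
gripper_width: 13.9
finger_force: 60.0
[-4.34502113e-01  2.94656781e-01  1.97689166e+00 -3.02505368e-04
  8.69582856e-01  1.17952718e+00] [ 435.21949794 -189.37996215  101.59218376] [-0.93063184 -1.1415245   2.37614496] [0.00378436 0.09113552 0.06314574] -92.4658915758816
```

```bash
cat > st.py <<'E'
from h import *
from station import bot
s=bot.get_state();print('yaw',round(np.arctan2(s['tool_rot'][1,1],s['tool_rot'][0,1]),4),'F',s['wrist_force'].round(2),'T',s['wrist_torque'].round(3),'q',s['joints'].round(2),'tq6',s['joint_torque'][5].round(3))
E
python3 -m pendant '0 0 0 -.035 0;0 0 0 -.035 0;0 0 0 -.035 0;0 0 0 -.035 0;0 0 0 -.035 0;0 0 0 -.035 0;0 0 0 -.035 0;0 0 0 0 0'; python3 st.py
python3 -m pendant '0 0 0 -.02 0;0 0 0 -.02 0;0 0 0 -.02 0;0 0 0 -.02 0;0 0 0 -.02 0;0 0 0 -.02 0;0 0 0 -.02 0;0 0 0 0 0'; python3 st.py
```

```text
clock: 4.15
tcp_pos: [435.3, -189.3, 101.6]
tool_rot: [[0.986, -0.166, 0.001], [-0.166, -0.986, -0.0], [0.001, 0.0, -1.0]]
wrist_force: [-0.3, 0.1, 5.5]
gripper_width: 13.8
finger_force: 60.0
yaw -1.7379 F [-0.27  0.12  5.54] T [ 0.052  0.113 -0.101] q [-0.43  0.29  1.98  0.    0.87  1.3 ] tq6 -0.029
clock: 4.95
tcp_pos: [435.3, -189.4, 101.6]
tool_rot: [[0.972, -0.235, 0.0], [-0.235, -0.972, -0.0], [0.001, 0.0, -1.0]]
wrist_force: [-0.5, 0.0, 5.5]
gripper_width: 13.9
finger_force: 60.0
yaw -1.8076 F [-0.54  0.03  5.47] T [0.067 0.057 0.042] q [-0.43  0.29  1.98 -0.    0.87  1.37] tq6 0.03
```

```bash
python3 -m pendant '0 0 0 -.02 0;0 0 0 -.02 0;0 0 0 -.02 0;0 0 0 -.02 0;0 0 0 -.02 0;0 0 0 -.02 0;0 0 0 -.02 0;0 0 0 0 0' | grep force; python3 st.py
```

```text
wrist_force: [-0.1, -0.7, 4.5]
finger_force: 60.0
yaw -1.8776 F [-0.08 -0.72  4.51] T [ 0.091  0.045 -0.043] q [-0.43  0.29  1.98 -0.    0.87  1.44] tq6 0.03
```

```bash
python3 -m pendant '0 0 0 -.02 0;0 0 0 -.02 0;0 0 0 -.02 0;0 0 0 -.02 0;0 0 0 -.02 0;0 0 0 -.02 0;0 0 0 0 0;0 0 0 0 0' | grep force; python3 st.py
```

```text
wrist_force: [0.5, 0.1, 5.1]
finger_force: 60.0
yaw -1.9376 F [0.49 0.08 5.09] T [0.064 0.126 0.011] q [-0.43  0.29  1.98 -0.    0.87  1.5 ] tq6 0.001
```

```bash
python3 -m pendant '0 0 0 -.02 0;0 0 0 -.02 0;0 0 0 -.02 0;0 0 0 -.02 0;0 0 0 -.02 0;0 0 0 -.02 0;0 0 0 -.02 0;0 0 0 0 0' | grep force; python3 st.py
```

```text
wrist_force: [-0.7, -0.1, 4.8]
finger_force: 60.0
yaw -2.0076 F [-0.7  -0.15  4.8 ] T [ 0.04   0.052 -0.037] q [-0.43  0.29  1.98 -0.    0.87  1.57] tq6 0.031
```

```bash
python3 -m pendant '0 0 0 -.02 0;0 0 0 -.02 0;0 0 0 -.02 0;0 0 0 -.02 0;0 0 0 -.02 0;0 0 0 0 0;0 0 0 0 0;0 0 0 0 0' | grep force; python3 st.py
```

```text
wrist_force: [-0.8, 1.0, 5.8]
finger_force: 60.0
yaw -2.0575 F [-0.82  0.96  5.85] T [ 0.077  0.107 -0.02 ] q [-0.43  0.29  1.98 -0.    0.87  1.62] tq6 0.002
```

```bash
python3 -m pendant '0 0 0 -.02 0;0 0 0 -.02 0;0 0 0 -.02 0;0 0 0 -.02 0;0 0 0 -.02 0;0 0 0 -.02 0;0 0 0 -.02 0;0 0 0 0 0' | grep force; python3 st.py
```

```text
wrist_force: [-0.4, -0.0, 5.1]
finger_force: 60.0
yaw -2.1275 F [-0.44 -0.04  5.06] T [ 0.065  0.079 -0.015] q [-0.43  0.29  1.98 -0.    0.87  1.69] tq6 0.031
```

```bash
python3 -m pendant '0 0 0 -.02 0;0 0 0 -.02 0;0 0 0 -.02 0;0 0 0 -.02 0;0 0 0 -.02 0;0 0 0 0 0;0 0 0 0 0;0 0 0 0 0' | grep force; python3 st.py
```

```text
wrist_force: [-0.2, 0.5, 5.3]
finger_force: 60.0
yaw -2.1775 F [-0.23  0.54  5.32] T [0.131 0.094 0.014] q [-0.43  0.29  1.98 -0.    0.87  1.74] tq6 0.004
```

```bash
python3 -m pendant '0 0 0 -.02 0;0 0 0 -.02 0;0 0 0 -.02 0;0 0 0 -.02 0;0 0 0 -.02 0;0 0 0 -.02 0;0 0 0 -.02 0;0 0 0 0 0' | grep force; python3 st.py
```

```text
wrist_force: [-0.5, -1.0, 5.6]
finger_force: 60.0
yaw -2.2473 F [-0.47 -0.99  5.58] T [0.003 0.116 0.107] q [-0.43  0.29  1.98 -0.    0.87  1.81] tq6 0.08
```

```bash
python3 -m pendant '0 0 0 -.02 0;0 0 0 -.02 0;0 0 0 -.02 0;0 0 0 -.02 0;0 0 0 -.02 0;0 0 0 0 0;0 0 0 0 0;0 0 0 0 0' | grep force; python3 st.py
```

```text
wrist_force: [-0.7, -0.8, 4.9]
finger_force: 60.0
yaw -2.2966 F [-0.68 -0.81  4.92] T [0.021 0.137 0.267] q [-0.43  0.29  1.98 -0.    0.87  1.86] tq6 0.203
```

Biting at about 0.63 rad; torque is now near 0.25 Nm.

```bash
python3 -m pendant '0 0 0 -.02 0;0 0 0 -.02 0;0 0 0 -.02 0;0 0 0 -.02 0;0 0 0 0 0;0 0 0 0 0;0 0 0 0 0;0 0 0 0 0' | grep force; python3 st.py
```

```text
wrist_force: [-0.9, -0.5, 5.1]
finger_force: 60.0
yaw -2.3354 F [-0.95 -0.53  5.14] T [-0.038  0.142  0.472] q [-0.43  0.29  1.98 -0.    0.87  1.9 ] tq6 0.478
```

```bash
python3 -m pendant '0 0 0 -.02 0;0 0 0 -.02 0;0 0 0 -.02 0;0 0 0 -.02 0;0 0 0 -.02 0;0 0 0 0 0;0 0 0 0 0;0 0 0 0 0' | grep force; python3 st.py
```

```text
wrist_force: [-1.6, -1.1, 5.3]
finger_force: 60.1
yaw -2.3832 F [-1.58 -1.12  5.29] T [0.027 0.145 1.012] q [-0.43  0.29  1.98 -0.    0.87  1.95] tq6 1.011
```

```bash
python3 -m pendant '0 0 0 0 14;0 0 0 0 16;0 0 0 0 30;0 0 0 0 50;0 0 0 0 50;0 0 0 0 50;0 0 0 0 50;0 0 0 0 50' 5; python3 st.py
python3 -m pendant '0 0 .6 0 50;0 0 .8 0 50;0 0 1 0 50;0 0 1 0 50;0 0 1 0 50;0 0 .3 0 50;0 0 0 0 50;0 0 0 0 50' ; python3 st.py
```

```text
clock: 13.75
tcp_pos: [435.1, -189.3, 101.4]
tool_rot: [[0.685, -0.728, -0.0], [-0.728, -0.685, -0.0], [-0.0, 0.0, -1.0]]
wrist_force: [0.6, 0.1, 0.3]
gripper_width: 49.8
finger_force: 0.0
yaw -2.3865 F [0.61 0.13 0.34] T [0.039 0.029 0.016] q [-0.43  0.29  1.98 -0.    0.87  1.95] tq6 0.0
clock: 14.55
tcp_pos: [434.4, -189.0, 217.8]
tool_rot: [[0.685, -0.728, -0.002], [-0.728, -0.685, 0.001], [-0.002, 0.001, -1.0]]
wrist_force: [-0.2, 0.2, -0.5]
gripper_width: 49.7
finger_force: 0.0
yaw -2.3865 F [-0.24  0.2  -0.5 ] T [ 0.082  0.004 -0.04 ] q [-0.43  0.17  1.81 -0.    1.16  1.95] tq6 0.0
```

```bash
python3 -m pendant '.6 -.1185 0 .28 60;.6 -.1185 0 .28 80;.6 -.1185 0 .28 91;.6 -.1185 0 .28 91;.6 -.1185 0 .28 91;.6 -.1185 0 .28 91;.6 -.1185 0 .28 91;.6 -.1185 0 .28 91' >/dev/null
python3 -m pendant '.5275 -.1185 0 .28 91;.5275 -.1185 0 .28 91;.5275 -.1185 0 .28 91;.5275 -.1185 0 .28 91;.5275 -.1185 0 .28 91;.5275 -.1185 0 .28 91;.5275 -.1185 0 .28 91;.5275 -.1185 0 .28 91'  >/dev/null
python3 -m pendant '0 0 -.2 .205 91;0 0 -.2 .205 91;0 0 -.2 .205 91;0 0 -.2 .205 91;0 0 0 0 91;0 0 0 0 91;0 0 0 0 91;0 0 0 0 91'; python3 st.py
python3 - <<'E'
from h import *
from station import bot
C=bot.camera_params("wrist");s=bot.get_state()
p,d=bot.capture("wrist");np.savez("w.npz",p=p,d=d,**C,tcp=s['tcp_pos'],R=s['tool_rot'])
print(C);cv2.imwrite("pics/w1.png",p[:,:,::-1])
p,d=bot.capture("top");c=bot.camera_params("top");P=cloud(p,d,c['K'],c['cam_to_world'])
m=biggest(masks(p)['red'])&(d>0);X=P[m];print(m.sum(),rect(X[X[:,2]>106][:,:2]))
E
```

```text
clock: 16.95
tcp_pos: [660.6, -236.7, 198.9]
tool_rot: [[-0.26, 0.966, 0.0], [0.966, 0.26, -0.0], [-0.0, 0.0, -1.0]]
wrist_force: [0.1, -0.2, 0.7]
gripper_width: 90.8
finger_force: 0.0
yaw 0.2626 F [ 0.1  -0.21  0.73] T [-0.048 -0.047  0.054] q [-0.36  0.54  1.29  0.    1.31 -0.62] tq6 0.008
{'K': array([[297.31863964,   0.        , 259.28503353],
       [  0.        , 297.31863964, 195.14638994],
       [  0.        ,   0.        ,   1.        ]]), 'cam_to_world': array([[ 9.65630366e-01,  2.51784968e-01,  6.45160876e-02,
         6.43623569e+02],
       [ 2.59917467e-01, -9.36313315e-01, -2.36136160e-01,
        -1.70753145e+02],
       [ 9.51736421e-04,  2.44789105e-01, -9.69575881e-01,
         3.51283975e+02],
       [ 0.00000000e+00,  0.00000000e+00,  0.00000000e+00,
         1.00000000e+00]])}Traceback (most recent call last):
  File "<stdin>", line 7, in <module>
  File "h.py", line 11, in biggest
    n,l,s,c=cv2.connectedComponentsWithStats(m.astype(np.uint8));return l==1+np.argmax(s[1:,4])
                                                                             ~~~~~~~~~^^^^^^^^^
    return _wrapfunc(a, 'argmax', axis=axis, out=out, **kwds)
    return bound(*args, **kwds)
ValueError: attempt to get argmax of an empty sequence
```

View pics/w1.png

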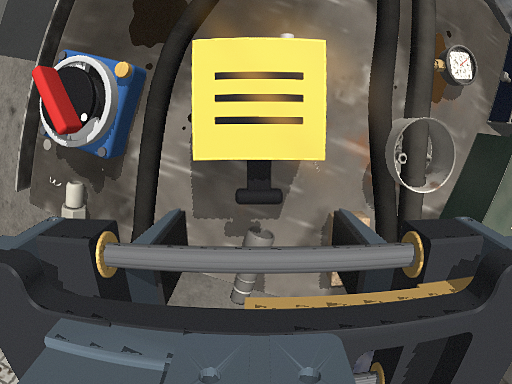

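The wrist view shows the cap turned clockwise, the guard at (258,100), and the handle at (259,196) centred between the fingers. The ray lands on (661,-235), which agrees with the computed (660,-236).

```bash
python3 -m pendant '0 0 -.78 0 91;0 0 -.78 0 91;0 0 -.78 0 91;0 0 -.78 0 91;0 0 -.78 0 91;0 0 -.78 0 91;0 0 0 0 91;0 0 0 0 91' 15
python3 -m pendant '0 0 0 0 30;0 0 0 0 30;0 0 0 0 30;0 0 0 0 30;0 0 0 0 30;0 0 0 0 30;0 0 0 0 30;0 0 0 0 30' 15
python3 - <<'E'
import numpy as np
c,s=np.cos(.2635),np.sin(.2635);L=np.array([-s,c])
def pos(t): r=138*np.cos(t)-22*np.sin(t);return np.r_[np.array([637.2,-151.3])+L*(50-r),60+138*np.sin(t)+22*np.cos(t)]
t=np.linspace(0,1.78,25);P=np.array([pos(a) for a in t]);print(P[[0,-1]].round(1))
for i,r in enumerate(np.diff(P,axis=0)/25): print(i,t[i+1].round(2),P[i+1].round(1),r.round(3))
E
```

```text
clock: 17.85
tcp_pos: [660.8, -236.7, 82.2]
tool_rot: [[-0.26, 0.966, 0.0], [0.966, 0.26, -0.0], [-0.0, 0.0, -1.0]]
wrist_force: [0.4, -0.6, 1.5]
gripper_width: 90.9
finger_force: 0.0
clock: 18.65
tcp_pos: [660.0, -236.8, 81.9]
tool_rot: [[-0.261, 0.965, -0.001], [0.965, 0.261, -0.0], [0.0, -0.001, -1.0]]
wrist_force: [-1.8, -0.0, 1.6]
gripper_width: 44.0
finger_force: 15.0
[[ 660.1 -236.3   82. ]
 [ 611.1  -54.6  190.4]]
0 0.07 [ 659.6 -234.3   92.2] [-0.021  0.078  0.407]
1 0.15 [ 658.9 -231.7  102.2] [-0.029  0.106  0.4  ]
2 0.22 [ 658.  -228.3  111.9] [-0.036  0.135  0.39 ]
3 0.3 [ 656.9 -224.2  121.4] [-0.044  0.162  0.379]
4 0.37 [ 655.6 -219.5  130.5] [-0.051  0.189  0.365]
5 0.45 [ 654.2 -214.1  139.3] [-0.058  0.215  0.35 ]
6 0.52 [ 652.5 -208.2  147.6] [-0.064  0.239  0.332]
7 0.59 [ 650.8 -201.6  155.4] [-0.071  0.262  0.313]
8 0.67 [ 648.9 -194.5  162.7] [-0.077  0.284  0.292]
9 0.74 [ 646.8 -186.9  169.4] [-0.082  0.304  0.27 ]
10 0.82 [ 644.6 -178.9  175.6] [-0.087  0.322  0.246]
11 0.89 [ 642.3 -170.4  181.1] [-0.091  0.339  0.22 ]
12 0.96 [ 640.  -161.5  185.9] [-0.095  0.354  0.193]
13 1.04 [ 637.5 -152.4  190.1] [-0.099  0.367  0.166]
14 1.11 [ 634.9 -142.9  193.5] [-0.102  0.378  0.137]
15 1.19 [ 632.3 -133.3  196.2] [-0.104  0.386  0.108]
16 1.26 [ 629.7 -123.4  198.1] [-0.106  0.393  0.078]
17 1.34 [ 627.  -113.5  199.3] [-0.107  0.398  0.047]
18 1.41 [ 624.3 -103.5  199.7] [-0.108  0.4    0.017]
19 1.48 [621.6 -93.5 199.4] [-0.108  0.4   -0.014]
20 1.56 [618.9 -83.6 198.3] [-0.107  0.398 -0.045]
21 1.63 [616.3 -73.7 196.4] [-0.106  0.394 -0.075]
22 1.71 [613.7 -64.  193.8] [-0.104  0.387 -0.105]
23 1.78 [611.1 -54.6 190.4] [-0.102  0.379 -0.134]
```

```bash
python3 -m pendant '-.02 .08 .41 0 30;-.03 .105 .4 0 30;-.035 .135 .39 0 30;-.045 .16 .38 0 30;-.05 .19 .365 0 30;-.06 .215 .35 0 30;-.065 .24 .33 0 30;-.07 .26 .315 0 30'
```

```text
clock: 19.45
tcp_pos: [650.6, -201.5, 156.0]
tool_rot: [[-0.26, 0.965, -0.001], [0.965, 0.26, -0.0], [0.0, -0.001, -1.0]]
wrist_force: [-3.7, 0.1, -1.2]
gripper_width: 44.1
finger_force: 15.0
```

```bash
python3 -m pendant '-.075 .285 .29 0 30;-.08 .305 .27 0 30;-.085 .32 .245 0 30;-.09 .34 .22 0 30;-.095 .355 .195 0 30;-.1 .365 .165 0 30;-.1 .38 .135 0 30;-.105 .385 .11 0 30'
python3 -m pendant '-.105 .395 .08 0 30;-.107 .4 .045 0 30;-.108 .4 .015 0 30;-.108 .4 -.015 0 30;-.107 .4 -.045 0 30;-.105 .395 -.075 0 30;-.105 .385 -.105 0 30;-.1 .38 -.135 0 30'
python3 -m pendant '0 0 0 0 30;0 0 0 0 30;0 0 0 0 30;0 0 0 0 30;0 0 0 0 30;0 0 0 0 60;0 0 0 0 70;0 0 0 0 70'
python3 - <<'E'
from h import *
from station import bot
for n in("side","top"):
    p,d=bot.capture(n);np.savez(n+"2.npz",p=p,d=d);cv2.imwrite(f"pics/{n}3.png",p[:,:,::-1])
E
```

```text
clock: 20.25
tcp_pos: [632.3, -133.1, 196.8]
tool_rot: [[-0.261, 0.965, -0.001], [0.965, 0.261, -0.0], [-0.0, -0.001, -1.0]]
wrist_force: [-4.8, -1.5, -1.9]
gripper_width: 44.0
finger_force: 15.0
clock: 21.05
tcp_pos: [611.1, -53.9, 191.1]
tool_rot: [[-0.261, 0.965, -0.0], [0.965, 0.261, 0.0], [0.0, -0.0, -1.0]]
wrist_force: [-5.7, -2.0, -0.2]
gripper_width: 44.0
finger_force: 15.0
clock: 21.85
tcp_pos: [612.9, -54.5, 190.9]
tool_rot: [[-0.26, 0.965, 0.003], [0.965, 0.26, 0.0], [-0.0, 0.003, -1.0]]
wrist_force: [-0.1, 0.5, -0.2]
gripper_width: 64.9
finger_force: 0.0
```

View pics/side3.png

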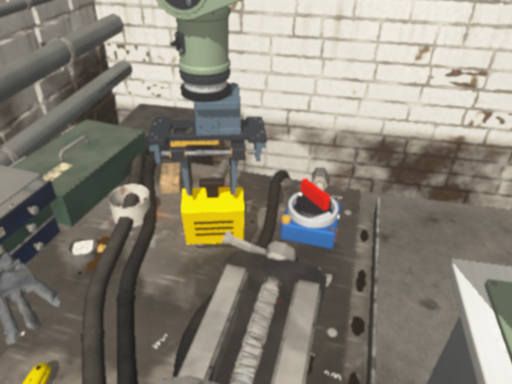

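Guard fully open (213,217), red bar diagonal, cap still turned. Next: rise, move in front of the toggle, close fingers.

```bash
python3 -m pendant '0 0 .6 0 70;0 0 .9 0 70;0 0 .9 0 70;-.16 -.76 0 0 0;-.16 -.76 0 0 0;-.16 -.76 0 0 0;-.16 -.76 0 0 0;-.16 -.76 0 0 0'
python3 -m pendant '-.16 -.76 0 0 0;0 0 0 0 0;0 0 0 0 0;0 0 0 0 0;0 0 0 0 0;0 0 0 0 0;0 0 0 0 0;0 0 0 0 0'
python3 - <<'E'
from h import *
from station import bot
C=bot.camera_params("wrist")
p,d=bot.capture("wrist");cv2.imwrite("pics/w2.png",p[:,:,::-1])
K=C['K'];m=biggest(masks(p)['red']);T=C['cam_to_world']
n,l,s,c=cv2.connectedComponentsWithStats(masks(p)['red'].astype(np.uint8))
ex=np.array([.9655,.2605]);L=np.array([-.2605,.9655])
for i in range(1,n):
    if s[i,4]<40: continue
    q=(c[i]-[K[0,2],K[1,2]])/K[0,0];th=np.hypot(*q);r=np.r_[q/th*np.sin(th),np.cos(th)];w=T[:3,:3]@r;X=T[:3,3]+w*((95-T[2,3])/w[2])
    e=X[:2]-[637.2,-151.3];print(c[i].round(),s[i],X.round(1),'box',(e@ex).round(1),(e@L).round(1))
E
```

```text
clock: 22.75
tcp_pos: [592.0, -150.5, 250.4]
tool_rot: [[-0.26, 0.965, 0.001], [0.965, 0.26, 0.0], [-0.0, 0.001, -1.0]]
wrist_force: [-0.3, 0.0, -0.2]
gripper_width: 33.0
finger_force: 0.0
clock: 23.55
tcp_pos: [587.9, -168.5, 250.3]
tool_rot: [[-0.261, 0.965, 0.0], [0.965, 0.261, 0.0], [-0.0, 0.0, -1.0]]
wrist_force: [0.1, -0.5, 0.3]
gripper_width: 0.5
finger_force: 0.0
[123. 171.] [  99  139   50   66 1466] [ 436.2 -189.8   95. ] box -204.2 15.2
[273. 181.] [270 178   7   7  42] [ 601.3 -159.1   95. ] box -36.7 1.9
[293. 188.] [285 181  17  15 179] [ 624.1 -160.2   95. ] box -14.9 -5.2
```

View pics/w2.png

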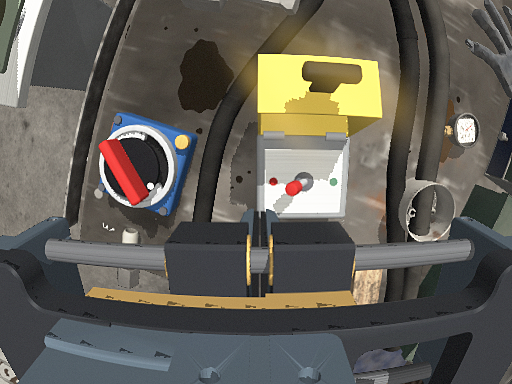

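The wrist view shows the red toggle head at (293,188), left of its pivot (304,181), with the red mark at (273,181) and green at (333,182). This is as computed, so descend and push.

```bash
python3 -m pendant '0 0 -.836 0 0;0 0 -.836 0 0;0 0 -.836 0 0;0 0 -.836 0 0;0 0 -.836 0 0;0 0 -.836 0 0;0 0 -.836 0 0;0 0 0 0 0'
python3 -m pendant '.18 .05 0 0 0;.18 .05 0 0 0;.18 .05 0 0 0;.18 .05 0 0 0;.18 .05 0 0 0;.18 .05 0 0 0;.18 .05 0 0 0;.18 .05 0 0 0'; python3 st.py
python3 - <<'E'
from h import *
from station import bot
p,d=bot.capture("wrist");cv2.imwrite("pics/w3.png",p[:,:,::-1])
E
```

```text
clock: 24.4
tcp_pos: [585.9, -168.2, 101.1]
tool_rot: [[-0.26, 0.965, -0.006], [0.965, 0.26, 0.002], [0.003, -0.005, -1.0]]
wrist_force: [-0.3, 0.8, -0.5]
gripper_width: 0.4
finger_force: 0.0
clock: 25.2
tcp_pos: [624.4, -158.6, 103.9]
tool_rot: [[-0.26, 0.965, 0.0], [0.965, 0.26, 0.0], [-0.0, 0.001, -1.0]]
wrist_force: [-0.5, -0.1, 0.7]
gripper_width: 0.3
finger_force: 0.3
yaw 0.2635 F [-0.48 -0.07  0.66] T [0.019 0.017 0.049] q [-0.27  0.52  1.57  0.    1.04 -0.53] tq6 -0.032
```

View pics/w3.png

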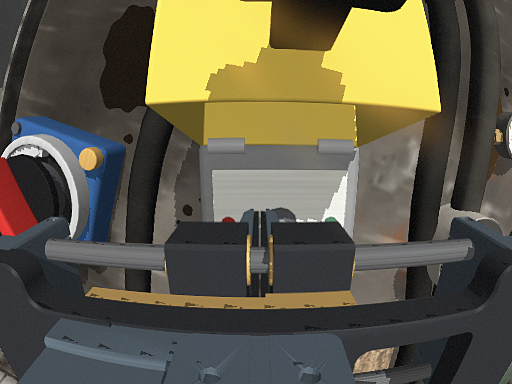

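The fingers hide the toggle here (red mark at 228,220, green at 331,220), so I'll back off, rise and look again.

```bash
python3 -m pendant '-.3 -.08 0 0 0;-.3 -.08 .6 0 0;0 0 .9 0 0;0 0 1 0 0;0 0 1 0 0;0 0 1 0 0;0 0 1 0 0;0 0 .34 0 0'
python3 - <<'E'
from h import *
from station import bot
C=bot.camera_params("wrist");s=bot.get_state();print(s['tcp_pos'])
p,d=bot.capture("wrist");cv2.imwrite("pics/w4.png",cv2.resize(p[120:240,200:400,::-1],None,fx=3,fy=3))
K=C['K'];T=C['cam_to_world']
n,l,s,c=cv2.connectedComponentsWithStats(masks(p)['red'].astype(np.uint8))
ex=np.array([.9655,.2605]);L=np.array([-.2605,.9655])
for i in range(1,n):
    if s[i,4]<25: continue
    q=(c[i]-[K[0,2],K[1,2]])/K[0,0];th=np.hypot(*q);r=np.r_[q/th*np.sin(th),np.cos(th)];w=T[:3,:3]@r
    for z in (60,100):
        X=T[:3,3]+w*((z-T[2,3])/w[2]);e=X[:2]-[637.2,-151.3];print(c[i].round(),s[i],z,X.round(1),'box',(e@ex).round(1),(e@L).round(1))
E
```

```text
clock: 26.05
tcp_pos: [609.2, -163.4, 254.2]
tool_rot: [[-0.26, 0.966, 0.006], [0.966, 0.26, -0.002], [-0.003, 0.005, -1.0]]
wrist_force: [0.2, -0.2, -0.2]
gripper_width: 0.4
finger_force: 0.0
[ 609.20065648 -163.40218395  254.17524601]
[107. 170.] [  83  139   50   65 1419] 60 [ 418.8 -200.2   60. ] box -223.6 9.6
[107. 170.] [  83  139   50   65 1419] 100 [ 438.8 -188.3  100. ] box -201.2 15.9
[253. 179.] [250 176   7   7  41] 60 [ 604.2 -165.3   60. ] box -35.5 -4.9
[253. 179.] [250 176   7   7  41] 100 [ 602.7 -157.4  100. ] box -34.9 3.1
[301. 186.] [292 179  19  15 192] 60 [ 661.8 -158.    60. ] box 22.0 -12.8
[301. 186.] [292 179  19  15 192] 100 [ 653.6 -150.9  100. ] box 15.9 -3.9
```

View pics/w4.png

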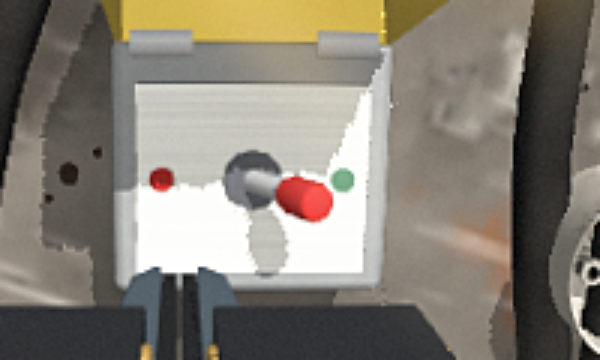

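The toggle now leans to the green mark: head at box x +16, against -15 before. Now back to the handle.

```bash
python3 -m pendant '0 .74 0 0 70;0 .74 0 0 70;0 .74 0 0 70;0 .74 0 0 70;.03 .74 0 0 70;.03 .74 0 0 70;0 0 0 0 70;0 0 0 0 70'
python3 -m pendant '0 0 -.64 0 70;0 0 -.64 0 70;0 0 -.64 0 70;0 0 -.64 0 70;0 0 0 0 70;0 0 0 0 70;0 0 0 0 70;0 0 0 0 70'
python3 -m pendant '0 0 0 0 30;0 0 0 0 30;0 0 0 0 30;0 0 0 0 30;0 0 0 0 30;0 0 0 0 30;0 0 0 0 30;0 0 0 0 30' 15
```

```text
clock: 26.9
tcp_pos: [610.4, -51.1, 249.8]
tool_rot: [[-0.262, 0.965, -0.0], [0.965, 0.262, -0.001], [-0.001, -0.0, -1.0]]
wrist_force: [-0.6, 0.2, -0.7]
gripper_width: 61.7
finger_force: 0.0
clock: 27.7
tcp_pos: [610.9, -52.0, 187.0]
tool_rot: [[-0.26, 0.966, 0.002], [0.966, 0.26, -0.0], [-0.001, 0.002, -1.0]]
wrist_force: [0.8, -0.5, 0.4]
gripper_width: 69.8
finger_force: 0.0
clock: 28.5
tcp_pos: [610.4, -51.8, 186.0]
tool_rot: [[-0.26, 0.965, 0.0], [0.965, 0.26, 0.0], [0.0, 0.0, -1.0]]
wrist_force: [0.4, -0.1, 1.3]
gripper_width: 44.3
finger_force: 15.0
```

```bash
python3 -m pendant '.13 -.48 .175 0 30;.104 -.387 .105 0 30;.106 -.394 .075 0 30;.107 -.398 .045 0 30;.108 -.4 .015 0 30;.108 -.4 -.015 0 30;.107 -.398 -.045 0 30;.106 -.393 -.08 0 30'
python3 -m pendant '.104 -.386 -.108 0 30;.102 -.378 -.137 0 30;.099 -.367 -.166 0 30;.095 -.354 -.193 0 30;.091 -.339 -.22 0 30;.087 -.322 -.246 0 30;.082 -.304 -.27 0 30;.077 -.284 -.292 0 30'
```

```text
clock: 29.3
tcp_pos: [632.4, -134.1, 192.8]
tool_rot: [[-0.26, 0.966, 0.0], [0.966, 0.26, -0.0], [-0.0, 0.0, -1.0]]
wrist_force: [-0.4, 1.7, -0.1]
gripper_width: 43.5
finger_force: 15.0
clock: 30.1
tcp_pos: [650.8, -202.4, 151.5]
tool_rot: [[-0.26, 0.965, 0.0], [0.965, 0.26, -0.001], [-0.001, -0.0, -1.0]]
wrist_force: [-0.9, -1.3, 2.0]
gripper_width: 43.5
finger_force: 15.0
```

```bash
python3 -m pendant '.071 -.262 -.313 0 30;.064 -.239 -.332 0 30;.058 -.215 -.35 0 30;.051 -.189 -.365 0 30;.044 -.162 -.379 0 30;.036 -.135 -.39 0 30;.029 -.106 -.4 0 30;.021 -.078 -.407 0 30'; python3 st.py
```

```text
clock: 30.9
tcp_pos: [659.9, -236.3, 77.5]
tool_rot: [[-0.26, 0.965, -0.0], [0.965, 0.26, 0.0], [0.0, -0.0, -1.0]]
wrist_force: [-0.8, -2.4, 5.7]
gripper_width: 43.6
finger_force: 15.0
yaw 0.2635 F [-0.83 -2.42  5.69] T [-0.315  0.073  0.008] q [-0.36  0.63  1.45 -0.    1.07 -0.62] tq6 0.008
```

```bash
python3 -m pendant '0 0 0 0 30;0 0 0 0 44;0 0 0 0 48;0 0 0 0 60;0 0 0 0 80;0 0 0 0 91;0 0 0 0 91;0 0 0 0 91' 5
python3 -m pendant '0 0 .5 0 91;0 0 1 0 91;0 0 1 0 91;0 0 1 0 91;0 0 1 0 91;0 -.5 1 0 91;0 -.6 .4 0 91;0 0 0 0 91'
python3 -m pendant '0 -1 0 0 91;0 -1 0 0 91;0 -1 0 0 91;0 -1 0 0 91;0 -.5 0 0 91;0 0 0 0 91;0 0 0 0 91;0 0 0 0 91'
python3 - <<'E'
from h import *
from station import bot
for n in("top","side"):
    p,d=bot.capture(n);c=bot.camera_params(n);P=cloud(p,d,c['K'],c['cam_to_world']);cv2.imwrite(f"pics/{n}5.png",p[:,:,::-1])
    z0=np.load(n+".npz");P0=cloud(z0['p'],z0['d'],z0['K'],z0['cam_to_world'])
    for k,zt in(('yellow',108),('red',106)):
        for q,dd,PP in((z0['p'],z0['d'],P0),(p,d,P)):
            m=biggest(masks(q)[k])&(dd>0);X=PP[m];X=X[X[:,2]>zt];A=np.c_[X[:,:2]-X[:,:2].mean(0),np.ones(len(X))]
            print(n,k,rect(X[:,:2]),np.median(X[:,2]).round(1),'slope',np.linalg.lstsq(A,X[:,2],rcond=None)[0][:2].round(3))
E
```

```text
clock: 31.7
tcp_pos: [660.0, -236.0, 78.7]
tool_rot: [[-0.26, 0.965, 0.0], [0.965, 0.26, 0.0], [0.0, 0.0, -1.0]]
wrist_force: [-0.0, 0.2, 0.2]
gripper_width: 85.0
finger_force: 0.0
clock: 32.5
tcp_pos: [660.8, -265.5, 229.5]
tool_rot: [[-0.259, 0.966, 0.005], [0.966, 0.259, -0.003], [-0.004, 0.004, -1.0]]
wrist_force: [0.7, 0.1, 0.2]
gripper_width: 90.9
finger_force: 0.0
clock: 33.3
tcp_pos: [660.2, -374.5, 226.2]
tool_rot: [[-0.262, 0.965, -0.0], [0.965, 0.262, 0.001], [0.001, 0.0, -1.0]]
wrist_force: [0.8, -0.4, 0.5]
gripper_width: 91.0
finger_force: 0.0
top yellow (array([ 637.2, -151.8]), array([108.2,  98.9]), 15.1) 114.7 slope [0.001 0.   ]
top yellow (array([ 637.3, -151.7]), array([108.6,  99.3]), 15.2) 114.8 slope [ 0.001 -0.   ]
top red (array([ 434.8, -189.7]), array([13.9, 75.9]), 87.5) 110.8 slope [-0.003 -0.026]
top red (array([ 426.6, -174.5]), array([ 9.2, 42.3]), 53.5) 111.0 slope [-3.399 -2.501]
side yellow (array([ 637.2, -150.8]), array([107. , 102.7]), 14.9) 115.4 slope [ 0.004 -0.018]
side yellow (array([ 637.3, -150.9]), array([107.1, 104.1]), 15.4) 115.4 slope [ 0.005 -0.018]
side red (array([ 435.6, -188. ]), array([13.3, 77.5]), 88.1) 110.5 slope [-0.016 -0.451]
side red (array([ 435.7, -185.6]), array([12.3, 75.7]), 48.0) 110.6 slope [-0.306 -0.306]
```

View pics/top5.png

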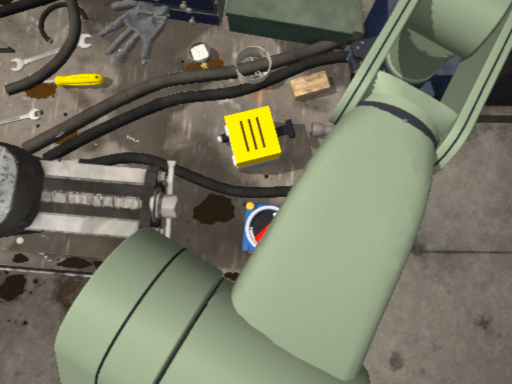

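The top view shows the guard flat and closed at (252,136), unchanged from the start, and the arm clear. The side view puts the cap turned about 0.7 rad. Handing in.

```bash
python3 -c "
from station import bot
print(bot.sign_off())"
```

```text
the job is handed in; nothing more can be done
None
```

The job is handed in: the cap is tightened to about 1.0 Nm and released, the toggle is at the green mark, and the guard was lowered closed under control; I didn't touch the torch or coupling, and the sign-off returned no verdict.

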